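# Rebuild two opened tool battery packs

## Robot

A 6-joint arm with a two-finger parallel gripper is mounted at the origin on the work surface. World frame = base frame: x ahead of the robot, y to its left, z up, the work surface at z = 0. Lengths are in m, angles in rad, forces in N, time in s.
With the tool pointing down it reaches from about 0.3 to 0.875 m from the base axis. Payload 6.4 kg.
Tool frame: the origin (TCP) lies midway between the tips of the shut fingers; the grasp point (between the pads) lies 19 mm behind it (grasp_offset is the distance from the TCP to the grasp point, in m); z points along the fingers, y is the line along which they close (so a half turn about z gives the same grasp; the last joint's range is limited). The gripper opens to 85 mm and grips with 20 to 120 N. Pads are 22 mm wide; open, the fingers measure 114 mm over their backs; the gripper's body (76 mm by 85 mm) begins 54 mm behind the grasp point. The pads swing forward as they close: fully open they stand 13 mm farther back than shut.
Start: joints at [-1.52, 0.181, 1.607, -0, 1.354, -0.206], TCP at [0.146, -0.556, 0.231] pointing down, gripper open.
Joint ranges: [-2.99, 2.99], [-0.89, 2.07], [0.3, 2.58], [-1.14, 4.28], [0, 2.63], [-3.12, 3.12]. Speed limits (rad/s): [2.57, 2.57, 3.01, 3.14, 3.14, 3.14].

## Interface

Orientations are given as a unit quaternion [w, x, y, z].
In Python, from bench import * gives the robot as it stands. The module is installed in compiled form; this text tells all that it offers.
- The arm moves only by the tool servo_tool, never from a script. Its argument "commands" is text: rows parted by semicolons, each of 7 numbers parted by spaces: the turn, a rotation vector about the tool's x, y, z in rad, then the shift along the tool's x, y, z in mm, then the opening, from 0 (shut) to 1 (fully open). In form: wx wy wz dx dy dz claw; .... A call has 1 to 5 rows; each row shifts and turns the commanded pose from where the row before left it, along the tool's axes as they then stand; what a row does not reach is not made up. A row lasts 1/8 s, in which the tool goes at most 62.5 mm and 10.7 degrees, less where a joint would pass 70% of its speed; a pose out of reach is approached as far as the arm can. A call with a gripper value outside its range is refused whole. The fingers move at their own pace and stop on an object; the grip force is fixed at half the most. Time passes only in rows, so rows that do not move let the fingers close. It gives the time, the measured TCP pose, the force, the opening and the grip force at its end, in the units of the state.
- get_obs(): the state, without advancing time (a new reading comes with each control period).
- camera(name): name is "scene" or "top" or "wrist"; returns the picture (420x560x3 uint8, blue, green, red); there is no depth.
- calibration(name): a dict with "fx", "fy", "cx", "cy" (pixels), "R" (3x3) and "t" (3): a world point X has camera coordinates R X + t. Camera axes: x right, y down, z forward; pixel columns grow to the right and rows downward; lengths in m; the calibration is good to about 2 mm. A picture is of the moment at which its call begins: read the wrist's pose just before it. calibration takes no time and is no camera call; for the wrist camera it gives the pose at the moment of the call.
- hand_in(): hands the job in; it is judged then, once.
The state is a dict: "time_s": time; "q": joint angles; "dq": joint speeds; "joint_efforts": joint torques, N m; "eef_pos": TCP position; "eef_rot": TCP orientation; "wrist_force": force on the tool from outside, world axes, zero at the start; "torque": the same for the moment, N m; "opening": opening from 0.0 (shut) to 1.0 (fully open); "grasp_force": force on a finger pad.
Only numpy, scipy, OpenCV 4.12 (cv2) and the standard library are available. Lean on these libraries where they do the work, as an engineer would, in place of code of your own. Each camera call takes 0.05 s, during which the arm holds its last target. There are 200 camera calls.

## Task

Put the two opened battery packs back together: pick out the two good green circuit boards and lay each flat on the cells of the pack it fits, the large board in the large lime pack and the small board in the small orange pack, with its terminal block at the end away from the pack's red release button. Then close each pack with its own cover, flush with the shell all round and its red tongue over the red button. Set the parts down gently without dropping them or tipping the packs, and leave the scorched brown board, the multimeter and the screwdriver where they are.

Things in the scene. Friction and masses are not known exactly. Their poses are not given: they have to be found in the camera images.
- pack_l: Opened large battery pack, loose, 360 g: grey shell with lime rim, 112 (x) x 84 (y) x 28 mm high, walls 7 mm. Five teal cells along y fill it; their tops, 24 mm up, are the board's seat: a 98 x 70 mm recess 4 mm deep. Red release button outside its +x end (sticks out 8.5 mm). Origin: centre of underside, z up.
- pack_s: Opened small battery pack, loose, 240 g: grey shell with orange rim, 74 (x) x 84 (y) x 28 mm high, walls 7 mm. Three teal cells along y fill it; their tops, 24 mm up, are the board's seat: a 60 x 70 mm recess 4 mm deep. Red release button outside its +x end (sticks out 8.5 mm). Origin: centre of underside, z up.
- cover_l: Cover of the large lime pack, open side down: lime with grey top, 112 (x) x 84 (y) mm, deck 21 mm high, 18 mm hollow below. Grip the black tower 70 (x) x 56 (y) mm across y, 21 to 39 mm up. Red tongue at +x end. 110 g. Origin: underside plane, below tower's centre, 12 mm to -x of the outline's middle; fitted, it is 12 mm to -x of the pack's origin, 28 mm up, same axes.
- cover_s: Cover of the small orange pack, open side down: orange with grey top, 74 (x) x 84 (y) mm, deck 21 mm high, 18 mm hollow below. Grip the black tower 44 (x) x 44 (y) mm across y, 21 to 39 mm up. Red tongue at +x end. 80 g. Origin: underside plane, below tower's centre, 8 mm to -x of the outline's middle; fitted, it is 8 mm to -x of the pack's origin, 28 mm up, same axes.
- board_l: Good large board, green, lying flat, 82 (x) x 54 (y) mm, 5 mm thick, 60 g. Grip its black terminal block near the -x end across y: 20 (x) x 30 (y) mm, 5 to 20 mm up. Other parts reach 9 mm. Origin: underside, below the block's centre, 22 mm to -x of the board's middle; fitted, it is 22 mm to -x of the pack's origin, 24 mm up, same axes, 8 mm play each way.
- board_s: Good small board, green, lying flat, 44 (x) x 54 (y) mm, 5 mm thick, 40 g. Grip its black terminal block near the -x end across y: 14 (x) x 24 (y) mm, 5 to 20 mm up. Other parts reach 9 mm. Origin: underside, below the block's centre, 12 mm to -x of the board's middle; fitted, it is 12 mm to -x of the pack's origin, 24 mm up, same axes, 8 mm play each way.
- burnt: Scorched circuit board, dark brown with a black burn mark, otherwise the shape of the large green board (82 x 54 mm, block to 20 mm height, origin below the block, 22 mm from the middle towards -x). Scrap: leave it where it lies.
- meter: Multimeter in a yellow holster, lying face up, 180 mm (x) by 84 mm (y), 52 mm high over its dial. Origin: centre of the underside. Leave alone.
- driver: Screwdriver with yellow handle, 180 mm long, lying along its x axis (handle to -x), 26 mm high. Origin: below its middle. Leave alone.

How it is judged:
At the end, for the whole second after the job is handed in: In each pack its own board lies flat on the cells (height within 3 mm, 9.5 mm in x and y, 0.2 rad, block away from the button) and its own cover rests on the rim (3 mm, 7 mm, 0.12 rad, tongue at the button); packs level on the bench, all released and at rest (x of board_l in the frame of pack_l between -0.0315 and -0.0125 m and y of board_l in the frame of pack_l between -0.0095 and 0.0095 m and z of board_l in the frame of pack_l between 0.021 and 0.027 m and x of cover_l in the frame of pack_l between -0.019 and -0.005 m and y of cover_l in the frame of pack_l between -0.007 and 0.007 m and z of cover_l in the frame of pack_l between 0.025 and 0.031 m and angle between the x axis of board_l and the x axis of pack_l, either way round below 0.2 rad and angle between the x axis of cover_l and the x axis of pack_l, either way round below 0.12 rad and angle between each of pack_l, board_l, cover_l, pack_s, board_s, cover_s's own z axis and vertical below 0.06 rad and linear speed of each of pack_l, board_l, cover_l, pack_s, board_s, cover_s below 0.02 m/s and height (world z) of each of pack_l, pack_s below 0.004 m and x of board_s in the frame of pack_s between -0.0215 and -0.0025 m and y of board_s in the frame of pack_s between -0.0095 and 0.0095 m and z of board_s in the frame of pack_s between 0.021 and 0.027 m and x of cover_s in the frame of pack_s between -0.015 and -0.001 m and y of cover_s in the frame of pack_s between -0.007 and 0.007 m and z of cover_s in the frame of pack_s between 0.025 and 0.031 m and angle between the x axis of board_s and the x axis of pack_s, either way round below 0.2 rad and angle between the x axis of cover_s and the x axis of pack_s, either way round below 0.12 rad); the robot touches nothing.
It fails at once if the scorched board is moved (by more than 15 mm) (distance of burnt from where it was at the start of the episode above 0.015 m).
It fails at once if the multimeter or screwdriver is moved (by more than 25 mm) (distance of any of meter, driver from where it was at the start of the episode above 0.025 m).
It fails at once if a green board or a cover is dropped (falls free faster than 0.7 m/s, that is from more than about 25 mm) ((linear speed of board_l above 0.7 m/s and contact force between the fingers and board_l below 0.05 N) or (linear speed of board_s above 0.7 m/s and contact force between the fingers and board_s below 0.05 N) or (linear speed of cover_l above 0.7 m/s and contact force between the fingers and cover_l below 0.05 N) or (linear speed of cover_s above 0.7 m/s and contact force between the fingers and cover_s below 0.05 N)).
It fails at once if a pack is tipped up (by more than 0.35 rad) (angle between any of pack_l, pack_s's own z axis and vertical above 0.35 rad).
It also fails if it takes over 109 s, if anything falls off the work surface, if the arm or the gripper's body presses on something with over 40 N, if the wrist force passes 120 N, or if a joint passes its speed limit or range.

## Working session

There is one attempt and no reset: what is moved stays moved. The work goes in short steps, Python scripts to look and compute and a tool call to move; the robot and the scene stay as the last step left them, time stands still between calls to the robot, and variables do not carry over. Pictures are saved under pics/ and viewed, at most 14 in all, crops included, and the job is handed in when it is done.

Besides the shell and the picture viewer there is one more tool, called after "Emit:" by a JSON object that holds its "fn" and its "kwargs". servo_tool: Moves the arm, as the interface text tells. Its arguments: {"type":"object","properties":{"commands":{"type":"string"}},"required":["commands"]}

```bash
mkdir -p pics; python3 - <<'E'
from bench import *
import cv2,numpy as np
for n in ("top","scene"):
    im=camera(n); cv2.imwrite(f"pics/{n}0.png",im); c=calibration(n); print(n,{k:np.round(v,4).tolist() for k,v in c.items()})
o=get_obs(); print(o["time_s"],o["eef_pos"],o["eef_rot"],o["opening"])
E
```

```text
top {'fx': 385.8382, 'fy': 385.8382, 'cx': 281.9201, 'cy': 210.7892, 'R': [[-0.0223, -0.9997, -0.0063], [-0.9897, 0.0229, -0.1416], [0.1417, 0.0031, -0.9899]], 't': [0.0192, 0.5508, 1.1313]}
scene {'fx': 397.8698, 'fy': 397.8698, 'cx': 280.6709, 'cy': 207.1125, 'R': [[-0.5857, 0.8106, 0.0025], [0.5615, 0.408, -0.7199], [-0.5845, -0.4202, -0.6941]], 't': [0.3304, -0.287, 1.4266]}
0.1 [ 0.1460194  -0.55562038  0.2304451 ] [-8.25188688e-04  9.91771157e-01  1.28020646e-01  7.54372198e-05] 0.999403456442984
```

View pics/top0.png

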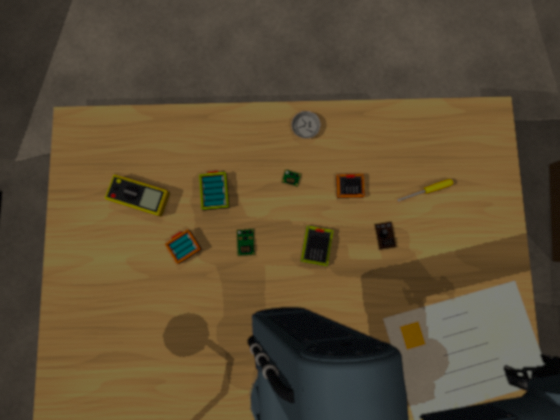

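View pics/scene0.png

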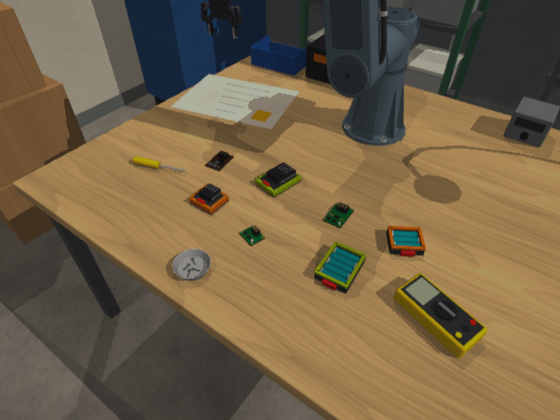

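The top view shows pack_l at (214,190), pack_s (183,246), board_l (246,242), board_s (291,177), cover_s (351,186), cover_l (318,245), burnt (386,235), driver and meter at the edges. Next I measure by colour masks.

```bash
cat > h.py <<'E'
from bench import *
import cv2,numpy as np
def ray(c,u,v,z):
    "pixel(s) -> world points on the plane at height z"
    R,t=np.array(c["R"]),np.array(c["t"]); u=np.atleast_1d(u);v=np.atleast_1d(v)
    d=np.c_[(u-c["cx"])/c["fx"],(v-c["cy"])/c["fy"],np.ones(len(u))]@R; o=-R.T@t
    return o+d*((z-o[2])/d[:,2])[:,None]
def proj(c,X):
    p=np.atleast_2d(X)@np.array(c["R"]).T+np.array(c["t"]); return np.c_[c["fx"]*p[:,0]/p[:,2]+c["cx"],c["fy"]*p[:,1]/p[:,2]+c["cy"]]
def yaw():
    w,x,y,z=get_obs()["eef_rot"]; return 2*np.arctan2(y,x)
def wrap(a): return (a+np.pi)%(2*np.pi)-np.pi
def masks(im):
    h=cv2.cvtColor(im,cv2.COLOR_BGR2HSV); H,S,V=[h[...,i].astype(int) for i in range(3)]
    return dict(lime=(H>=27)&(H<=42)&(S>150)&(V>60), orange=(H>=5)&(H<=14)&(S>190)&(V>60), red=((H<=4)|(H>=175))&(S>170)&(V>50),
      green=(H>=48)&(H<=80)&(S>90)&(V>30), teal=(H>=82)&(H<=98)&(S>90)&(V>40), yellow=(H>=20)&(H<27)&(S>200)&(V>60))
def blobs(m,amin):
    m=cv2.morphologyEx(m.astype(np.uint8)*255,cv2.MORPH_CLOSE,np.ones((3,3)))
    cs,_=cv2.findContours(m,cv2.RETR_EXTERNAL,cv2.CHAIN_APPROX_NONE)
    return [c[:,0,:].astype(float) for c in cs if cv2.contourArea(c)>=amin]
def rect(c,pix,z):
    P=ray(c,pix[:,0],pix[:,1],z)[:,:2]; (cx,cy),(w,hh),a=cv2.minAreaRect((P*1000).astype(np.float32)); return cx,cy,w,hh,a
def go(x,y,z,psi=None):
    "rows needed: turn (rad about tool z) then shift mm in tool axes AFTER the turn; also before"
    o=get_obs(); s=yaw(); p=np.array([x,y,z])-o["eef_pos"]; psi=s if psi is None else psi
    turn=-wrap(psi-s); 
    f=lambda s:np.round(1000*np.array([np.cos(s)*p[0]+np.sin(s)*p[1], np.sin(s)*p[0]-np.cos(s)*p[1], -p[2]]),1)
    print("turn wz %.3f"%turn,"shift(after turn)",f(psi),"shift(before)",f(s),"t",o["time_s"])
E
python3 - <<'E'
from h import *
im=cv2.imread("pics/top0.png"); c=calibration("top"); M=masks(im)
for k,z in dict(lime=.028,orange=.028,red=.025,green=.005,teal=.024,yellow=.02).items():
    for b in blobs(M[k],4):
        m=b.mean(0)
        if 95<m[0]<470 and 160<m[1]<275: print(k,m.round(),np.round(rect(c,b,z),1))
cv2.imwrite("pics/crop0.png",cv2.resize(im[150:280,90:410],None,fx=2.5,fy=2.5,interpolation=cv2.INTER_CUBIC))
E
```

```text
lime [330. 236.] [ 466.2 -134.1   24.3   60.4   87.8]
lime [311. 250.] [445.  -95.   83.5 113.8  80.2]
lime [438. 186.] [ 620.3 -476.4   10.7   80.5   17.1]
lime [127. 199.] [611.5 460.8 169.6  73.3  70.2]
lime [213. 191.] [621.1 217.  113.   85.8   4.5]
orange [183. 246.] [454.5 310.3  83.   84.8  33.1]
orange [350. 185.] [ 626.9 -205.1   85.9   72.5   88.7]
red [320. 231.] [ 488.5 -106.8   21.4    5.9   74.6]
red [113. 195.] [614.7 528.8  13.7  12.9  46. ]
red [350. 177.] [ 655.8 -207.1   24.8    3.2   88.6]
green [245. 242.] [461.4 122.6  73.5  45.8   2.5]
green [291. 177.] [661.9 -23.9  46.1  34.9  71.6]
teal [182. 246.] [452.  312.3  52.2  61.   32.8]
teal [213. 190.] [622.2 218.8  89.9  60.2   3.3]
yellow [438. 186.] [ 622.  -481.1   25.4   93.2   18.6]
yellow [136. 195.] [615.2 456.3 190.7  86.7  71.6]
```

View pics/crop0.png

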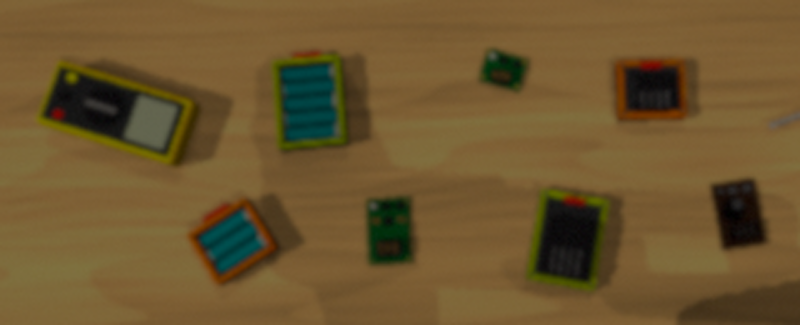

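The crop confirms the orientations: pack_l's button is up (+x) and pack_s's button points up-left (about +33°). Cover_l's tongue is up, slightly right (about -10°), and cover_s's is up. The boards' yaw needs the wrist camera.

```bash
python3 - <<'E'
from h import *
c=calibration("wrist"); o=get_obs(); R=np.array(c["R"]);t=np.array(c["t"]); s=yaw()
T=np.array([[np.cos(s),np.sin(s),0],[np.sin(s),-np.cos(s),0],[0,0,-1]]).T
print("cam pos in tool",T.T@(-R.T@t-o["eef_pos"]),"cam axes in tool\n",(R@T).round(2),c["fx"],s)
for z in (0.03,): print(ray(c,[0,560,0,560,280],[0,0,420,420,210],z).round(3)-o["eef_pos"].round(3))
go(.44,.12,.25,0)
E
```

```text
cam pos in tool [ 0.07737771  0.00035966 -0.14287725] cam axes in tool
 [[ 0.    1.    0.  ]
 [-0.95  0.   -0.3 ]
 [-0.3  -0.    0.95]] 342.58113533308654 0.2567459792926459
[[ 0.095  0.278 -0.2  ]
 [ 0.22  -0.198 -0.2  ]
 [-0.401  0.27  -0.2  ]
 [-0.213 -0.436 -0.2  ]
 [-0.029 -0.01  -0.2  ]]
turn wz 0.257 shift(after turn) [ 294.  -675.6  -19.6] shift(before) [ 455.9 -578.8  -19.6] t 0.1
```

Emit:
{"fn": "servo_tool", "kwargs": {"commands": "0 0 0.128 0 0 0 1; 0 0 0.129 0 0 0 1; 0 0 0 40 -44 -4 1; 0 0 0 40 -44 -4 1; 0 0 0 40 -44 -4 1"}}

```text
time_s: 0.72
eef_pos: [0.2669, -0.4226, 0.2429]
eef_rot: [-0.0, 1.0, -0.001, -0.0]
wrist_force: [1.7, -0.5, 0.8]
opening: 1.0
grasp_force: 0.0
```

Emit:
{"fn": "servo_tool", "kwargs": {"commands": "0 0 0 40 -44 -4 1; 0 0 0 40 -44 -4 1; 0 0 0 40 -44 0 1; 0 0 0 40 -44 0 1; 0 0 0 40 -44 0 1"}}

```text
time_s: 1.35
eef_pos: [0.467, -0.2025, 0.2511]
eef_rot: [0.0, 1.0, -0.0, -0.0]
wrist_force: [0.4, 0.0, -0.2]
opening: 1.0
grasp_force: 0.0
```

Emit:
{"fn": "servo_tool", "kwargs": {"commands": "0 0 0 40 -44 0 1; 0 0 0 34 -40 0 1; 0 0 0 0 0 0 1; 0 0 0 0 0 0 1"}}

```text
time_s: 1.85
eef_pos: [0.5397, -0.1201, 0.2507]
eef_rot: [-0.0, 1.0, 0.0, -0.001]
wrist_force: [-0.8, -0.3, 0.5]
opening: 1.002
grasp_force: 0.0
```

```bash
cat > look.py <<'E'
import sys
from h import *
n=sys.argv[1]; o=get_obs(); c=calibration("wrist"); im=camera("wrist"); cv2.imwrite(f"pics/{n}.png",im)
import pickle; pickle.dump(c,open(f"pics/{n}.pkl","wb"))
print("t",o["time_s"],"eef",o["eef_pos"].round(4),"yaw",round(float(yaw()),4),"op",o["opening"])
M=masks(im)
for k,z in dict(lime=.028,orange=.028,red=.025,green=.005,teal=.024).items():
    for b in blobs(M[k],40): print(k,b.mean(0).round(),np.round(rect(c,b,z),1))
E
python3 look.py w1
```

```text
t 1.85 eef [ 0.5397 -0.1201  0.2507] yaw -0.0006 op 1.0019003573706786
lime [259. 243.] [450.4 -97.9  82.2 114.   78.6]
orange [400.  93.] [ 626.1 -243.8    6.5   41.9   90. ]
orange [321.  88.] [ 6.296e+02 -1.639e+02  6.910e+01  2.200e+00  4.000e-01]
red [265. 218.] [ 491.4 -106.3   26.     9.1   80. ]
red [366.  58.] [ 6.587e+02 -2.076e+02  8.200e+00  2.610e+01  1.000e-01]
green [ 78. 234.] [461.7 122.   82.   54.3   1.7]
green [185.  56.] [661.6 -24.4  54.1  42.9  72.3]
```

View pics/w1.png

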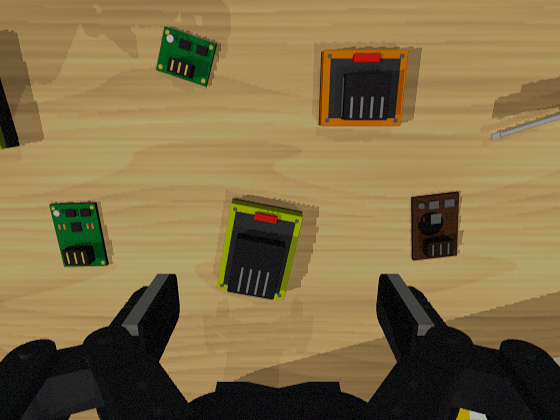

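The wrist view shows cover_l at (260,250), cover_s (365,88), board_l (78,234), board_s (187,56) and burnt (436,226). The blocks of both green boards are at their lower (-x) ends, and the tongues are at the upper ends. Now the packs.

Emit:
{"fn": "servo_tool", "kwargs": {"commands": "0 0 0 2 -44 0 1; 0 0 0 2 -44 0 1; 0 0 0 2 -44 0 1; 0 0 0 2 -44 0 1; 0 0 0 2 -44 0 1"}}

```text
time_s: 2.52
eef_pos: [0.55, 0.0994, 0.2515]
eef_rot: [0.0, 1.0, -0.001, 0.0]
wrist_force: [-0.5, -0.2, -0.2]
opening: 1.0
grasp_force: 0.0
```

Emit:
{"fn": "servo_tool", "kwargs": {"commands": "0 0 0 2 -44 0 1; 0 0 0 2 -44 0 1; 0 0 0 2 -32 0 1; 0 0 0 0 0 0 1; 0 0 0 0 0 0 1"}}

```text
time_s: 3.15
eef_pos: [0.5563, 0.2182, 0.2512]
eef_rot: [0.0, 1.0, -0.001, -0.0]
wrist_force: [-0.3, -0.3, 0.0]
opening: 1.001
grasp_force: 0.0
```

```bash
python3 look.py w2; python3 - <<'E'
from h import *
import pickle
def box(n,k,z,near):
    c=pickle.load(open(f"pics/{n}.pkl","rb")); im=cv2.imread(f"pics/{n}.png")
    for b in blobs(masks(im)[k],300):
        P=ray(c,b[:,0],b[:,1],z)[:,:2]*1000
        if np.hypot(*(P.mean(0)-near))<40:
            B=cv2.boxPoints(cv2.minAreaRect(P.astype(np.float32))); e=np.diff(np.r_[B,B[:1]],axis=0)
            L=np.hypot(*e.T); a=np.degrees(np.arctan2(e[:,1],e[:,0])); i=np.argmin(abs((a+45)%180-45+0*a) if 0 else [min(abs(wrap(np.radians(q-g)))for g in(0,))for q in a])
            print(n,k,"z",z,"centre",B.mean(0).round(1),"x-edge angle %.2f len %.1f, other %.1f"%(a[i],L[i],L[(i+1)%4]),B.round(0).tolist())
for n in("w1","w2"):
    box(n,"green",.005,(461,122)); box(n,"green",.005,(661,-24)); box(n,"lime",.021,(450,-98)); box(n,"orange",.021,(627,-205))
    box(n,"lime",.028,(621,217)); box(n,"orange",.028,(454,310)); box(n,"teal",.024,(452,312)); box(n,"teal",.024,(622,218))
E
```

```text
t 3.15 eef [0.5563 0.2182 0.2512] yaw -0.0022 op 1.0008467025069998
lime [514. 253.] [455.2 -64.8  55.6 111.9  78.1]
lime [ 15. 152.] [582.9 496.7  31.3   4.9  72.1]
lime [48. 90.] [644.7 448.   96.6   4.3  70.5]
lime [277. 110.] [622.  218.3 111.9  84.4   4.4]
orange [205. 284.] [423.9 299.9  34.7  79.1  10.7]
orange [196. 244.] [456.  313.2  77.9  86.8  32.2]
red [553. 230.] [492.9 -99.6  17.3   8.7  80.3]
red [181. 232.] [490.8 329.8   9.3  39.6  32.6]
red [272.  51.] [681.6 222.7   6.3  34.8   4.3]
green [355. 252.] [461.9 122.7  82.3  54.4   1.7]
green [506.  73.] [661.5 -23.5  54.6  44.   72.4]
teal [198. 261.] [452.6 312.5  54.9  65.2  32.4]
teal [277. 111.] [622.1 218.3  93.   65.2   4.5]
w1 green z 0.005 centre [461.7 122. ] x-edge angle 1.66 len 82.0, other 54.3 [[420.0, 148.0], [421.0, 94.0], [503.0, 96.0], [502.0, 150.0]]
w1 green z 0.005 centre [661.6 -24.4] x-edge angle -17.66 len 42.9, other 54.1 [[633.0, -44.0], [674.0, -57.0], [690.0, -5.0], [649.0, 8.0]]
w1 lime z 0.021 centre [447.2 -97.4] x-edge angle -11.42 len 116.1, other 83.8 [[382.0, -127.0], [496.0, -150.0],
[... 327 characters left out ...]
21 centre [451.8 -70.2] x-edge angle -11.94 len 114.0, other 56.6 [[390.0, -86.0], [502.0, -110.0], [513.0, -54.0], [402.0, -31.0]]
w2 lime z 0.028 centre [622.  218.3] x-edge angle 4.37 len 111.9, other 84.4 [[563.0, 256.0], [569.0, 172.0], [681.0, 180.0], [675.0, 265.0]]
w2 orange z 0.028 centre [456.  313.2] x-edge angle 32.18 len 77.9, other 86.8 [[400.0, 329.0], [446.0, 256.0], [512.0, 297.0], [466.0, 371.0]]
w2 teal z 0.024 centre [452.6 312.5] x-edge angle 32.44 len 54.9, other 65.2 [[412.0, 325.0], [447.0, 270.0], [493.0, 300.0], [458.0, 355.0]]
w2 teal z 0.024 centre [622.1 218.3] x-edge angle 4.48 len 93.0, other 65.2 [[573.0, 247.0], [578.0, 182.0], [671.0, 189.0], [666.0, 254.0]]
```

View pics/w2.png

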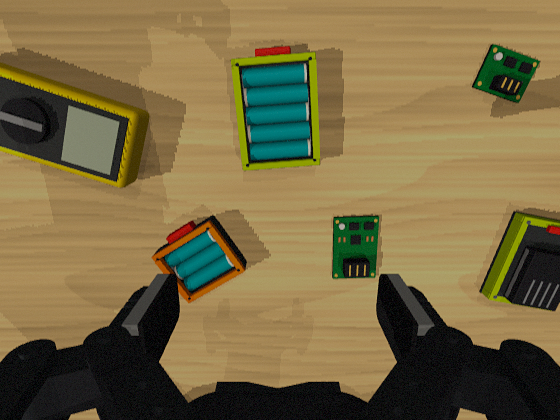

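The packs are clear. pack_l is at (622,218) with yaw 4.4° and pack_s at (453,312.5) with yaw 32.4°. The measured sizes match the specification: boards 82x54 and 44x54, pack 112x84. Now I go for board_l.

Emit:
{"fn": "servo_tool", "kwargs": {"commands": "0 0 -0.031 0 0 0 1; 0 0 0 -30 23 40 1; 0 0 0 -30 23 40 1; 0 0 0 -30 23 40 1; 0 0 0 -29 24 40 1"}}

```text
time_s: 3.82
eef_pos: [0.4393, 0.1218, 0.0905]
eef_rot: [0.0, 1.0, 0.016, 0.001]
wrist_force: [0.1, -0.0, -0.8]
opening: 0.995
grasp_force: 0.0
```

Emit:
{"fn": "servo_tool", "kwargs": {"commands": "0 0 0 0 0 30 1; 0 0 0 0 0 0 1; 0 0 0 0 0 0 1"}}

```text
time_s: 4.2
eef_pos: [0.4415, 0.123, 0.0626]
eef_rot: [0.0, 1.0, 0.015, 0.001]
wrist_force: [-0.1, -0.8, -0.3]
opening: 1.001
grasp_force: 0.0
```

```bash
python3 -c "
from h import *
go(.4398,.1218,.008,.029)"
```

```text
turn wz 0.002 shift(after turn) [-1.7  1.1 54.6] shift(before) [-1.7  1.1 54.6] t 4.2
```

Emit:
{"fn": "servo_tool", "kwargs": {"commands": "0 0 0 -1 1 25 1; 0 0 0 0 0 20 1; 0 0 0 0 0 9 1; 0 0 0 0 0 0 0.6; 0 0 0 0 0 0 0.3"}}

```text
time_s: 4.82
eef_pos: [0.4402, 0.1222, 0.0083]
eef_rot: [-0.0, 1.0, 0.016, 0.001]
wrist_force: [-0.4, -0.2, -0.1]
opening: 0.606
grasp_force: 0.0
```

Emit:
{"fn": "servo_tool", "kwargs": {"commands": "0 0 0 0 0 0 0; 0 0 0 0 0 0 0; 0 0 0 0 0 0 0; 0 0 0 0 0 0 0"}}

```text
time_s: 5.32
eef_pos: [0.4401, 0.1222, 0.0084]
eef_rot: [-0.0, 1.0, 0.015, 0.001]
wrist_force: [-0.5, -0.7, 5.3]
opening: 0.329
grasp_force: 59.8
```

```bash
python3 look.py w3 | head -1; python3 -c "
from h import *
print(get_obs()['grasp_force'])"
```

```text
t 5.325 eef [0.4401 0.1222 0.0084] yaw 0.0309 op 0.3291162722168913
59.789289236068726
```

View pics/w3.png

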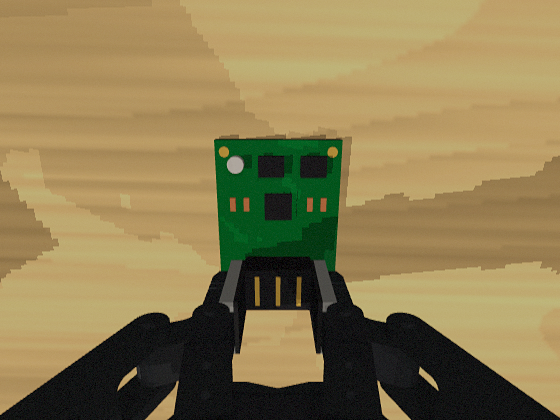

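The block is held between the pads at 0.33 opening (28 mm), with the board square to the fingers. Carrying it to pack_l.

Emit:
{"fn": "servo_tool", "kwargs": {"commands": "0 0 0 0 0 -15 0; 0 0 0 0 0 -30 0; 0 0 -0.046 0 0 -27 0; 0 0 0 33 -16 0 0; 0 0 0 34 -17 0 0"}}

```text
time_s: 6.0
eef_pos: [0.5048, 0.1606, 0.0813]
eef_rot: [-0.0, 0.999, 0.038, 0.001]
wrist_force: [-0.2, -1.0, -0.7]
opening: 0.333
grasp_force: 59.4
```

Emit:
{"fn": "servo_tool", "kwargs": {"commands": "0 0 0 34 -17 0 0; 0 0 0 34 -17 0 0; 0 0 0 32 -15 0 0; 0 0 0 0 0 20 0; 0 0 0 0 0 0 0"}}

```text
time_s: 6.62
eef_pos: [0.5966, 0.2161, 0.057]
eef_rot: [0.0, 0.999, 0.038, -0.003]
wrist_force: [-0.8, -0.2, -1.3]
opening: 0.333
grasp_force: 59.4
```

Emit:
{"fn": "servo_tool", "kwargs": {"commands": "0 0 0 0 0 0 0; 0 0 0 0 0 0 0"}}

```text
time_s: 6.88
eef_pos: [0.5992, 0.2164, 0.06]
eef_rot: [-0.0, 0.999, 0.038, 0.0]
wrist_force: [-0.2, -0.9, -1.2]
opening: 0.334
grasp_force: 59.4
```

```bash
python3 look.py w4; python3 -c "
from h import *
go(.6001,.2166,.0324,.077)"
```

```text
t 6.875 eef [0.5992 0.2164 0.06  ] yaw 0.0765 op 0.3337277380777875
lime [276. 173.] [623.7 218.4 108.3  84.2   4.3]
orange [169. 407.] [481.8 277.8  16.9   6.8  22.1]
orange [126. 380.] [500.9 305.9   3.7  18.9  51.3]
red [277.  90.] [681.9 222.8   7.4  34.3   4.4]
green [278. 203.] [614.9 217.3  83.5  73.5   4.3]
teal [153. 416.] [469.7 290.9   8.7  11.    4.4]
teal [275. 128.] [663.6 222.7  10.9  62.1   4.4]
turn wz -0.001 shift(after turn) [ 0.7 -0.1 27.6] shift(before) [ 0.7 -0.1 27.6] t 6.925
```

View pics/w4.png

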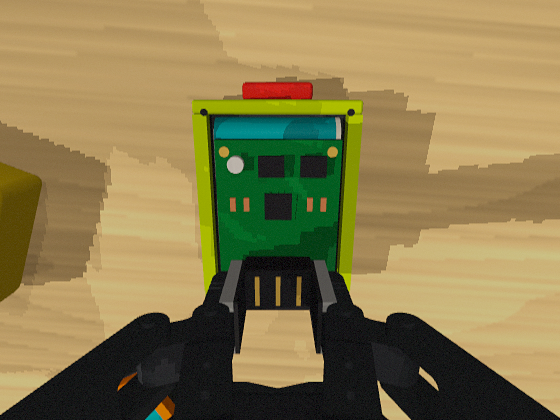

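The board is centred in the recess with equal margins left and right, and the button is at the far end. Lowering it.

Emit:
{"fn": "servo_tool", "kwargs": {"commands": "0 0 0 1 0 15 0; 0 0 0 0 0 8 0; 0 0 0 0 0 3 0; 0 0 0 0 0 2 0; 0 0 0 0 0 0 0"}}

```text
time_s: 7.55
eef_pos: [0.5997, 0.2167, 0.0324]
eef_rot: [0.0, 0.999, 0.039, -0.001]
wrist_force: [-7.0, -0.9, 11.7]
opening: 0.33
grasp_force: 60.8
```

Emit:
{"fn": "servo_tool", "kwargs": {"commands": "0 0 0 0 0 0 0.5; 0 0 0 0 0 0 0.7; 0 0 0 0 0 0 1; 0 0 0 0 0 0 1; 0 0 0 0 0 -20 1"}}

```text
time_s: 8.18
eef_pos: [0.5988, 0.2165, 0.0501]
eef_rot: [0.0, 0.999, 0.038, -0.002]
wrist_force: [-0.5, 0.7, 0.0]
opening: 1.002
grasp_force: 0.0
```

Emit:
{"fn": "servo_tool", "kwargs": {"commands": "0 0 0.128 0 0 -30 1; 0 0 0.128 0 0 -10 1; 0 0 0.128 0 0 0 1; 0 0 0 24 42 0 1; 0 0 0 24 42 0 1"}}

```text
time_s: 8.8
eef_pos: [0.6215, 0.1218, 0.0932]
eef_rot: [-0.0, 0.988, -0.152, 0.001]
wrist_force: [-0.1, -0.0, -0.0]
opening: 1.0
grasp_force: 0.0
```

Emit:
{"fn": "servo_tool", "kwargs": {"commands": "0 0 0 24 42 0 1; 0 0 0 24 42 0 1; 0 0 0 23 43 35 1; 0 0 0 0 0 0 1; 0 0 0 0 0 0 1"}}

```text
time_s: 9.43
eef_pos: [0.6503, -0.0202, 0.0573]
eef_rot: [-0.0, 0.988, -0.153, 0.0]
wrist_force: [1.1, -0.6, -0.2]
opening: 0.999
grasp_force: 0.0
```

```bash
python3 look.py w5; python3 -c "
from h import *
go(.6501,-.0204,.008,-.307)"
```

```text
t 9.425 eef [ 0.6503 -0.0202  0.0573] yaw -0.3067 op 0.9992148358573436
orange [538. 184.] [ 637.3 -159.1   20.6   74.6   86.4]
red [471. 417.] [ 496.1 -106.9   20.6    5.2   72.4]
green [277. 214.] [661.9 -23.9  53.8  43.   72.4]
turn wz 0.000 shift(after turn) [-0.2  0.9 49.7] shift(before) [-0.2  0.9 49.7] t 9.475
```

Emit:
{"fn": "servo_tool", "kwargs": {"commands": "0 0 0 0 0 25 1; 0 0 0 0 0 18 1; 0 0 0 0 0 6 1; 0 0 0 0 0 0 0.5; 0 0 0 0 0 0 0.2"}}

```text
time_s: 10.1
eef_pos: [0.6507, -0.0203, 0.0081]
eef_rot: [0.0, 0.988, -0.153, 0.001]
wrist_force: [-0.5, -0.5, 0.3]
opening: 0.605
grasp_force: 0.0
```

Emit:
{"fn": "servo_tool", "kwargs": {"commands": "0 0 0 0 0 0 0; 0 0 0 0 0 0 0; 0 0 0 0 0 0 0; 0 0 0 0 0 0 0"}}

```text
time_s: 10.6
eef_pos: [0.6508, -0.0206, 0.0083]
eef_rot: [0.0, 0.988, -0.153, 0.001]
wrist_force: [-0.1, -0.8, 4.9]
opening: 0.256
grasp_force: 59.3
```

```bash
python3 -c "
from h import *
print(yaw());go(.4429,.3062,.09,.565)"
```

```text
-0.30730430764312805
turn wz -0.872 shift(after turn) [  -0.6 -387.3  -81.7] shift(before) [-297.  -248.6  -81.7] t 10.6
```

Emit:
{"fn": "servo_tool", "kwargs": {"commands": "0 0 0 0 0 -20 0; 0 0 -0.174 0 0 -20 0; 0 0 -0.174 0 0 -20 0; 0 0 -0.174 0 0 -15 0; 0 0 -0.175 0 0 -7 0"}}

```text
time_s: 11.22
eef_pos: [0.6507, -0.0204, 0.0916]
eef_rot: [0.0, 0.98, 0.197, 0.001]
wrist_force: [-0.6, -0.0, -0.2]
opening: 0.255
grasp_force: 58.8
```

Emit:
{"fn": "servo_tool", "kwargs": {"commands": "0 0 -0.175 0 0 0 0; 0 0 0 0 -39 0 0; 0 0 0 0 -43 0 0; 0 0 0 0 -43 0 0; 0 0 0 0 -43 0 0"}}

```text
time_s: 11.85
eef_pos: [0.5593, 0.1226, 0.0902]
eef_rot: [0.0, 0.96, 0.279, 0.0]
wrist_force: [0.5, 0.3, 0.2]
opening: 0.263
grasp_force: 58.9
```

Emit:
{"fn": "servo_tool", "kwargs": {"commands": "0 0 0 0 -43 0 0; 0 0 0 0 -43 0 0; 0 0 0 0 -43 0 0; 0 0 0 0 -43 0 0; 0 0 0 -1 -39 0 0"}}

```text
time_s: 12.48
eef_pos: [0.4454, 0.3005, 0.0903]
eef_rot: [-0.0, 0.96, 0.279, 0.0]
wrist_force: [-0.1, -0.2, -0.5]
opening: 0.259
grasp_force: 58.9
```

Emit:
{"fn": "servo_tool", "kwargs": {"commands": "0 0 0 0 -8 0 0; 0 0 0 0 0 30 0; 0 0 0 0 0 0 0; 0 0 0 0 0 0 0"}}

```text
time_s: 12.98
eef_pos: [0.4428, 0.3056, 0.0601]
eef_rot: [0.0, 0.96, 0.278, 0.0]
wrist_force: [0.2, 0.1, -0.1]
opening: 0.259
grasp_force: 58.9
```

```bash
python3 look.py w6; python3 -c "
from h import *
go(.4429,.3062,.0322,.565)"
```

```text
t 12.975 eef [0.4428 0.3056 0.0601] yaw 0.564 op 0.2585874682206143
lime [533.  82.] [576.7 250.3  68.9  33.2  46.3]
orange [274. 195.] [452.5 312.5  74.5  83.8  31.9]
red [276. 151.] [487.4 334.5   9.2  33.8  32.3]
green [278. 237.] [438.8 303.1  47.   73.7  32.3]
green [553.  88.] [592.6 225.7  22.7  11.2  46.3]
teal [274. 189.] [469.2 324.5  14.9  62.6  32.3]
teal [543.  91.] [580.  239.7  37.8  19.8  46.3]
turn wz -0.001 shift(after turn) [ 0.1 -0.4 28.2] shift(before) [ 0.1 -0.4 28.2] t 13.025
```

View pics/w6.png

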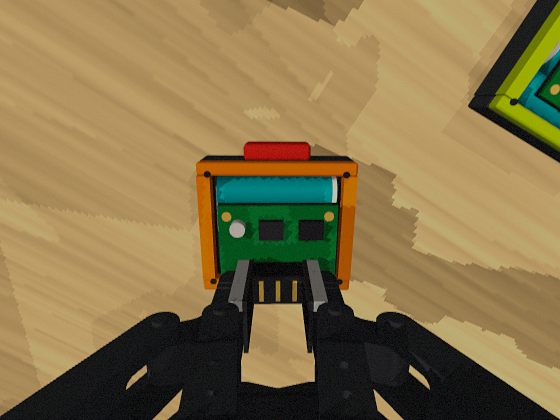

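Board_s is centred over pack_s with equal side margins, and the button is at the far end. Lowering and releasing it, then going to cover_l.

Emit:
{"fn": "servo_tool", "kwargs": {"commands": "0 0 0 0 0 15 0; 0 0 0 0 0 8 0; 0 0 0 0 0 3 0; 0 0 0 0 0 2 0; 0 0 0 0 0 0 0"}}

```text
time_s: 13.65
eef_pos: [0.4414, 0.3057, 0.0322]
eef_rot: [0.0, 0.96, 0.279, -0.001]
wrist_force: [-7.5, -2.7, 12.2]
opening: 0.259
grasp_force: 60.4
```

Emit:
{"fn": "servo_tool", "kwargs": {"commands": "0 0 0 0 0 0 0.5; 0 0 0 0 0 0 0.7; 0 0 0 0 0 0 1; 0 0 0 0 0 0 1; 0 0 0 0 0 -25 1"}}

```text
time_s: 14.28
eef_pos: [0.4403, 0.3053, 0.0546]
eef_rot: [0.0, 0.96, 0.279, -0.002]
wrist_force: [1.1, -0.8, -0.6]
opening: 1.004
grasp_force: 0.0
```

```bash
python3 -c "
from h import *
go(.4336,-.0947,.15,-.19)"
```

```text
turn wz 0.755 shift(after turn) [ 69.  394.  -95.4] shift(before) [-219.7  334.3  -95.4] t 14.275
```

Emit:
{"fn": "servo_tool", "kwargs": {"commands": "0 0 0.151 0 0 -30 1; 0 0 0.151 0 0 -30 1; 0 0 0.151 0 0 -35 1; 0 0 0.151 0 0 0 1; 0 0 0.151 0 0 0 1"}}

```text
time_s: 14.9
eef_pos: [0.4423, 0.3061, 0.152]
eef_rot: [-0.0, 0.995, -0.097, 0.001]
wrist_force: [0.4, -0.3, 0.4]
opening: 1.006
grasp_force: 0.0
```

Emit:
{"fn": "servo_tool", "kwargs": {"commands": "0 0 0 8 44 0 1; 0 0 0 8 44 0 1; 0 0 0 8 44 0 1; 0 0 0 8 44 0 1; 0 0 0 8 44 0 1"}}

```text
time_s: 15.52
eef_pos: [0.4396, 0.0811, 0.1514]
eef_rot: [0.0, 0.995, -0.095, 0.0]
wrist_force: [1.2, 0.2, 0.3]
opening: 1.007
grasp_force: 0.0
```

Emit:
{"fn": "servo_tool", "kwargs": {"commands": "0 0 0 8 44 0 1; 0 0 0 7 43 0 1; 0 0 0 7 43 0 1; 0 0 0 7 44 0 1; 0 0 0 0 0 0 1"}}

```text
time_s: 16.15
eef_pos: [0.4354, -0.0965, 0.1515]
eef_rot: [0.0, 0.995, -0.097, 0.0]
wrist_force: [-0.1, 0.3, 0.5]
opening: 1.003
grasp_force: 0.0
```

Emit:
{"fn": "servo_tool", "kwargs": {"commands": "0 0 0 0 0 0 1; 0 0 0 0 0 0 1"}}

```text
time_s: 16.4
eef_pos: [0.4352, -0.0928, 0.1512]
eef_rot: [-0.0, 0.996, -0.094, -0.0]
wrist_force: [-0.2, -0.4, 0.6]
opening: 1.001
grasp_force: 0.0
```

```bash
python3 look.py w7; python3 - <<'E'
from h import *
import pickle
c=pickle.load(open("pics/w7.pkl","rb")); im=cv2.imread("pics/w7.png")
for b in blobs(masks(im)["lime"],300):
    P=ray(c,b[:,0],b[:,1],.021)[:,:2]*1000; B=cv2.boxPoints(cv2.minAreaRect(P.astype(np.float32))); print(B.round(1).tolist(), proj(c,np.c_[B/1000,[.021]*4]).round().tolist())
E
```

```text
t 16.4 eef [ 0.4352 -0.0928  0.1512] yaw -0.1885 op 1.0012288715844508
lime [280. 182.] [446.9 -97.1  81.7 109.4  78.6]
red [281. 129.] [ 491.5 -106.2   25.5    7.8   77.4]
[[381.8999938964844, -126.80000305175781], [492.0, -149.0], [508.6000061035156, -66.80000305175781], [398.5, -44.599998474121094]] [[327.0, 251.0], [335.0, 117.0], [226.0, 116.0], [231.0, 250.0]]
```

View pics/w7.png

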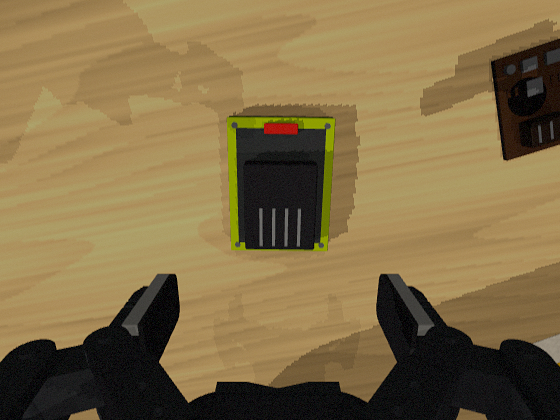

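The cover's box measures 112.3x83.8 mm at z = 21 mm, centre (445.2,-96.8), yaw -11.4°, with the tongue at the far end. The tower is centred between the fingers.

```bash
python3 -c "
from h import *
go(.4335,-.0944,.02,-.199)"
```

```text
turn wz 0.010 shift(after turn) [ -1.4   1.9 131.2] shift(before) [ -1.4   1.9 131.2] t 16.45
```

Emit:
{"fn": "servo_tool", "kwargs": {"commands": "0 0 0.01 -1 2 40 1; 0 0 0 0 0 40 1; 0 0 0 0 0 25 1; 0 0 0 0 0 15 1; 0 0 0 0 0 11 1"}}

```text
time_s: 17.08
eef_pos: [0.4342, -0.0953, 0.0199]
eef_rot: [-0.0, 0.995, -0.099, 0.0]
wrist_force: [0.1, 0.8, -0.3]
opening: 1.001
grasp_force: 0.0
```

Emit:
{"fn": "servo_tool", "kwargs": {"commands": "0 0 0 0 0 0 1; 0 0 0 0 0 0 0.5; 0 0 0 0 0 0 0; 0 0 0 0 0 0 0; 0 0 0 0 0 0 0"}}

```text
time_s: 17.7
eef_pos: [0.4348, -0.0961, 0.0215]
eef_rot: [0.0, 0.995, -0.1, 0.001]
wrist_force: [-1.1, 0.5, 5.8]
opening: 0.636
grasp_force: 63.9
```

```bash
python3 -c "
from h import *
o=get_obs();print(yaw(),o['eef_pos']);go(.61,.2174,.1,.077)"
```

```text
-0.20018067546213664 [ 0.4348068  -0.09613445  0.02146945]
turn wz -0.277 shift(after turn) [ 198.8 -299.1  -78.5] shift(before) [ 109.3 -342.1  -78.5] t 17.7
```

Emit:
{"fn": "servo_tool", "kwargs": {"commands": "0 0 0 0 0 -15 0; 0 0 0 0 0 -30 0; 0 0 -0.138 0 0 -34 0; 0 0 -0.139 0 0 0 0; 0 0 0 25 -37 0 0"}}

```text
time_s: 18.32
eef_pos: [0.4567, -0.0585, 0.1013]
eef_rot: [0.001, 0.999, 0.037, 0.001]
wrist_force: [0.7, 0.3, -1.5]
opening: 0.638
grasp_force: 63.5
```

Emit:
{"fn": "servo_tool", "kwargs": {"commands": "0 0 0 25 -37 0 0; 0 0 0 25 -37 0 0; 0 0 0 25 -37 0 0; 0 0 0 25 -37 0 0; 0 0 0 25 -38 0 0"}}

```text
time_s: 18.95
eef_pos: [0.5672, 0.1395, 0.1006]
eef_rot: [0.0, 0.999, 0.038, 0.001]
wrist_force: [0.5, -0.5, -0.9]
opening: 0.64
grasp_force: 63.6
```

Emit:
{"fn": "servo_tool", "kwargs": {"commands": "0 0 0 25 -38 0 0; 0 0 0 25 -38 0 0; 0 0 0 0 0 15 0; 0 0 0 0 0 0 0; 0 0 0 0 0 0 0"}}

```text
time_s: 19.58
eef_pos: [0.6099, 0.2167, 0.0844]
eef_rot: [0.0, 0.999, 0.038, -0.0]
wrist_force: [-0.0, -0.7, -1.1]
opening: 0.639
grasp_force: 63.6
```

```bash
python3 look.py w8; python3 -c "
from h import *
go(.6115,.2175,.0495,.077)"
```

```text
t 19.575 eef [0.6099 0.2167 0.0844] yaw 0.0757 op 0.639390579109482
lime [210. 352.] [517.5 257.8   9.3   8.8   4.4]
lime [345. 351.] [525.7 162.    9.3   7.8   4.4]
lime [  3. 293.] [552.9 394.3   2.1  22.7  71.7]
lime [ 14. 220.] [601.9 383.8  13.9  35.9  71.7]
lime [277. 175.] [629.4 218.1  97.2 116.3   4.4]
red [277. 152.] [659.  220.6  11.7  37.8   4.4]
red [276. 111.] [682.  222.9   7.6  34.1   4.4]
green [141. 406.] [441.5 319.7  37.1  26.4   1.8]
turn wz -0.001 shift(after turn) [ 1.3 -0.6 35.2] shift(before) [ 1.3 -0.6 35.2] t 19.625
```

View pics/w8.png

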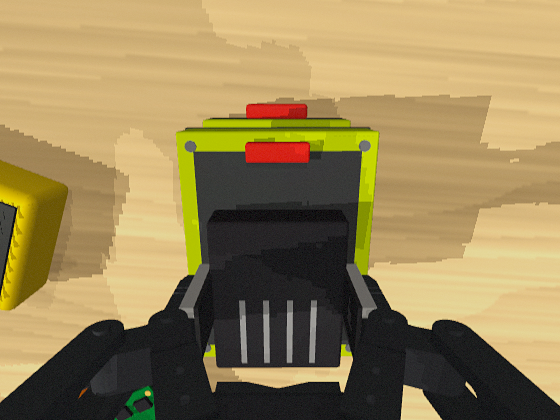

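```bash
python3 -c "
from h import *
import pickle
c=pickle.load(open('pics/w8.pkl','rb'))
P=ray(c,[177,278,379],[131,131,131],.084)*1000
for p in P: d=p[:2]-[622,218.3]; print(p.round(1), 'in pack', (d@[.997,.077]).round(1),(d@[-.077,.997]).round(1))"
```

```text
[672.6 262.5  84. ] in pack 53.9 40.1
[675.8 221.4  84. ] in pack 53.9 -1.1
[678.9 180.2  84. ] in pack 53.8 -42.3
```

The front edge is 2 mm short in x and 1 mm off in y, consistent with the go() residual, so I correct that while lowering.

Emit:
{"fn": "servo_tool", "kwargs": {"commands": "0 0 0 2 -1 15 0; 0 0 0 0 0 12 0; 0 0 0 0 0 5 0; 0 0 0 0 0 2 0; 0 0 0 0 0 0 0"}}

```text
time_s: 20.25
eef_pos: [0.6125, 0.219, 0.0503]
eef_rot: [-0.0, 0.999, 0.038, 0.0]
wrist_force: [0.5, -0.2, -0.5]
opening: 0.64
grasp_force: 63.6
```

Emit:
{"fn": "servo_tool", "kwargs": {"commands": "0 0 0 0 0 1 0; 0 0 0 0 0 0 0"}}

```text
time_s: 20.5
eef_pos: [0.6126, 0.219, 0.0496]
eef_rot: [-0.0, 0.999, 0.038, 0.0]
wrist_force: [-0.8, -0.3, -0.6]
opening: 0.639
grasp_force: 63.7
```

Emit:
{"fn": "servo_tool", "kwargs": {"commands": "0 0 0 0 0 1 0; 0 0 0 0 0 0 0; 0 0 0 0 0 1 0; 0 0 0 0 0 0 0"}}

```text
time_s: 21.0
eef_pos: [0.6126, 0.219, 0.0495]
eef_rot: [0.0, 0.999, 0.038, 0.0]
wrist_force: [-6.4, -2.3, 13.0]
opening: 0.64
grasp_force: 65.2
```

Emit:
{"fn": "servo_tool", "kwargs": {"commands": "0 0 0 0 0 0 0.75; 0 0 0 0 0 0 0.9; 0 0 0 0 0 0 1; 0 0 0 0 0 -20 1; 0 0 0.087 0 0 -40 1"}}

```text
time_s: 21.62
eef_pos: [0.611, 0.2187, 0.107]
eef_rot: [0.0, 1.0, -0.006, -0.002]
wrist_force: [0.0, 0.8, 0.6]
opening: 0.999
grasp_force: 0.0
```

Emit:
{"fn": "servo_tool", "kwargs": {"commands": "0 0 0 1 42 -41 1; 0 0 0 1 42 0 1; 0 0 0 1 43 0 1; 0 0 0 1 43 0 1; 0 0 0 1 43 0 1"}}

```text
time_s: 22.25
eef_pos: [0.6156, 0.0044, 0.1501]
eef_rot: [0.0, 1.0, -0.005, 0.001]
wrist_force: [0.8, -0.0, -0.7]
opening: 0.999
grasp_force: 0.0
```

Emit:
{"fn": "servo_tool", "kwargs": {"commands": "0 0 0 1 43 0 1; 0 0 0 1 43 0 1; 0 0 0 1 42 0 1; 0 0 0 1 42 0 1; 0 0 0 1 42 0 1"}}

```text
time_s: 22.88
eef_pos: [0.6183, -0.2078, 0.15]
eef_rot: [0.0, 1.0, -0.005, 0.001]
wrist_force: [-0.1, -0.2, -0.4]
opening: 1.001
grasp_force: 0.0
```

Emit:
{"fn": "servo_tool", "kwargs": {"commands": "0 0 0 0 0 0 1; 0 0 0 0 0 0 1; 0 0 0 0 0 0 1"}}

```text
time_s: 23.25
eef_pos: [0.6181, -0.2049, 0.1487]
eef_rot: [-0.0, 1.0, -0.004, 0.0]
wrist_force: [-1.1, -0.2, -0.1]
opening: 1.005
grasp_force: 0.0
```

```bash
python3 look.py w9; python3 - <<'E'
from h import *
import pickle
c=pickle.load(open("pics/w9.pkl","rb")); im=cv2.imread("pics/w9.png")
m=masks(im)["orange"]; m[270:]=0
for b in blobs(m,20):
    P=ray(c,b[:,0],b[:,1],.021)[:,:2]*1000; B=cv2.boxPoints(cv2.minAreaRect(P.astype(np.float32))); print(B.mean(0),B.round(1).tolist())
cv2.imwrite("pics/t9.png",camera("top")); 
E
```

```text
t 23.25 eef [ 0.6181 -0.2049  0.1487] yaw -0.0086 op 1.0045266135886437
orange [328. 191.] [ 6.279e+02 -2.450e+02  4.160e+01  6.600e+00  1.000e-01]
orange [282. 142.] [ 6.644e+02 -2.074e+02  9.800e+00  7.880e+01  3.000e-01]
red [280. 152.] [ 658.6 -207.7   25.6    7.7   89.5]
[ 626.082   -246.01256] [[604.7000122070312, -242.6999969482422], [604.7000122070312, -249.39999389648438], [647.5, -249.3000030517578], [647.4000244140625, -242.60000610351562]]
[ 663.54865 -207.41437] [[658.2999877929688, -167.0], [658.7000122070312, -247.89999389648438], [668.7999877929688, -247.8000030517578], [668.4000244140625, -166.89999389648438]]
```

View pics/w9.png

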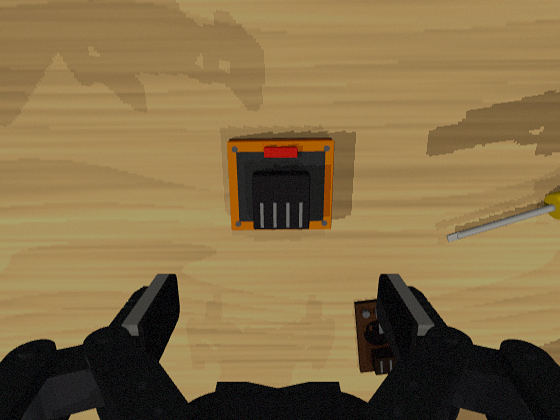

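Cover_s lies square with its tongue at the far end, outline roughly (228..334, 139..230). I remeasure its outline with a looser mask.

```bash
python3 - <<'E'
from h import *
import pickle
c=pickle.load(open("pics/w9.pkl","rb")); im=cv2.imread("pics/w9.png")
h=cv2.cvtColor(im,cv2.COLOR_BGR2HSV); m=(h[...,0]<=15)&(h[...,1]>200)&(h[...,2]>70); m[240:]=0; m[:,:215]=0; m[:,345:]=0
pts=np.argwhere(m)[:,::-1].astype(float)
P=ray(c,pts[:,0],pts[:,1],.021)[:,:2]*1000; B=cv2.boxPoints(cv2.minAreaRect(P.astype(np.float32))); print(len(pts),B.mean(0),B.round(1).tolist())
print(ray(c,[231,332,228,334],[230,230,140,140],.021).round(4)*1000)
go(.619,-.2069,.022,-.006)
E
```

```text
1264 [ 630.7486  -207.91167] [[593.0999755859375, -249.3000030517578], [667.7000122070312, -249.89999389648438], [668.4000244140625, -166.5], [593.7999877929688, -165.89999389648438]]
[[ 592.9 -165.6   21. ]
 [ 592.2 -250.8   21. ]
 [ 667.6 -167.    21. ]
 [ 667.  -249.4   21. ]]
turn wz -0.003 shift(after turn) [  0.9   2.  126.5] shift(before) [  0.9   2.  126.5] t 23.35
```

The outline is 74.6x83.4 mm, centre (630.5,-208), yaw -0.5°, so the tower is at (622.5,-208).

Emit:
{"fn": "servo_tool", "kwargs": {"commands": "0 0 0 4 3 40 1; 0 0 0 0 0 40 1; 0 0 0 0 0 25 1; 0 0 0 0 0 12 1; 0 0 0 0 0 9 1"}}

```text
time_s: 23.98
eef_pos: [0.6224, -0.2089, 0.0224]
eef_rot: [0.0, 1.0, -0.005, 0.0]
wrist_force: [1.2, 0.7, 0.3]
opening: 1.0
grasp_force: 0.0
```

Emit:
{"fn": "servo_tool", "kwargs": {"commands": "0 0 0 0 0 0 1; 0 0 0 0 0 0 0.4; 0 0 0 0 0 0 0; 0 0 0 0 0 0 0; 0 0 0 0 0 0 0"}}

```text
time_s: 24.6
eef_pos: [0.6228, -0.2097, 0.0235]
eef_rot: [0.001, 1.0, -0.005, 0.001]
wrist_force: [-0.6, -0.6, 5.1]
opening: 0.498
grasp_force: 63.3
```

```bash
python3 -c "
from h import *
o=get_obs();print(yaw(),o['eef_pos']);go(.4459,.3083,.12,.565)"
```

```text
-0.010240781703243128 [ 0.62277942 -0.2097197   0.02352978]
turn wz -0.575 shift(after turn) [ 128.  -532.2  -96.5] shift(before) [-182.2 -516.2  -96.5] t 24.6
```

Emit:
{"fn": "servo_tool", "kwargs": {"commands": "0 0 0 0 0 -15 0; 0 0 0 0 0 -35 0; 0 0 -0.143 0 0 -35 0; 0 0 -0.144 0 0 -12 0; 0 0 -0.144 0 0 0 0"}}

```text
time_s: 25.22
eef_pos: [0.6228, -0.2097, 0.1219]
eef_rot: [0.001, 0.977, 0.211, 0.001]
wrist_force: [-0.3, 0.4, -1.3]
opening: 0.496
grasp_force: 62.5
```

Emit:
{"fn": "servo_tool", "kwargs": {"commands": "0 0 -0.144 0 0 0 0; 0 0 0 10 -44 0 0; 0 0 0 11 -44 0 0; 0 0 0 11 -44 0 0; 0 0 0 11 -44 0 0"}}

```text
time_s: 25.85
eef_pos: [0.5633, -0.0362, 0.1198]
eef_rot: [-0.0, 0.96, 0.279, 0.0]
wrist_force: [-0.6, 0.9, -0.5]
opening: 0.496
grasp_force: 62.6
```

Emit:
{"fn": "servo_tool", "kwargs": {"commands": "0 0 0 11 -44 0 0; 0 0 0 11 -44 0 0; 0 0 0 11 -44 0 0; 0 0 0 11 -44 0 0; 0 0 0 11 -44 0 0"}}

```text
time_s: 26.48
eef_pos: [0.4921, 0.1791, 0.1199]
eef_rot: [0.0, 0.96, 0.279, 0.0]
wrist_force: [1.0, 1.3, 0.0]
opening: 0.497
grasp_force: 62.6
```

Emit:
{"fn": "servo_tool", "kwargs": {"commands": "0 0 0 10 -45 0 0; 0 0 0 10 -46 0 0; 0 0 0 10 -45 0 0; 0 0 0 0 0 33 0; 0 0 0 0 0 0 0"}}

```text
time_s: 27.1
eef_pos: [0.4428, 0.3083, 0.0845]
eef_rot: [0.0, 0.96, 0.279, -0.003]
wrist_force: [-1.3, -0.2, -0.7]
opening: 0.499
grasp_force: 62.5
```

Emit:
{"fn": "servo_tool", "kwargs": {"commands": "0 0 0 0 0 0 0; 0 0 0 0 0 0 0"}}

```text
time_s: 27.35
eef_pos: [0.4465, 0.3085, 0.0876]
eef_rot: [-0.0, 0.961, 0.278, 0.001]
wrist_force: [0.1, -0.3, -0.9]
opening: 0.497
grasp_force: 62.5
```

```bash
python3 look.py w10; python3 -c "
from h import *
go(.4463,.3083,.0515,.565)"
```

```text
t 27.35 eef [0.4465 0.3085 0.0876] yaw 0.5637 op 0.49748706325747566
lime [515.  80.] [599.4 224.9  70.9  75.2   4.5]
orange [283. 193.] [468.8 318.7   5.2  43.4  26.9]
orange [275. 177.] [475.7 328.1   7.9 112.4  33. ]
orange [278. 162.] [483.5 331.4   1.7  80.8  31.8]
red [277. 202.] [461.2 318.1  12.4  37.7  32.3]
red [277. 153.] [487.6 334.4   8.9  34.2  32.3]
turn wz -0.001 shift(after turn) [-0.2  0.1 36.1] shift(before) [-0.2  0.1 36.1] t 27.4
```

View pics/w10.png

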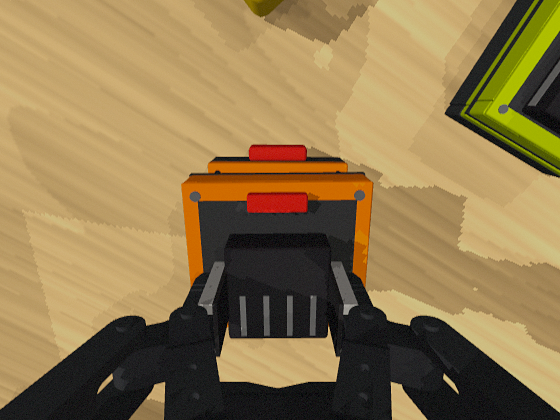

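```bash
python3 -c "
from h import *
import pickle
c=pickle.load(open('pics/w10.pkl','rb'))
P=ray(c,[183,277.5,372],[181,181,181],.0851)*1000
for p in P: d=p[:2]-[452.6,312.5]; print(p.round(1), 'in pack', (d@[.844,.536]).round(1),(d@[-.536,.844]).round(1))"
```

```text
[462.3 367.   85.1] in pack 37.4 40.7
[484.3 332.3  85.1] in pack 37.4 -0.2
[506.2 297.7  85.1] in pack 37.3 -41.2
```

The front edge is at 37.4 mm against a target of 37, and y is off by 0.2 mm. Lowering.

Emit:
{"fn": "servo_tool", "kwargs": {"commands": "0 0 0 0 0 15 0; 0 0 0 0 0 12 0; 0 0 0 0 0 6 0; 0 0 0 0 0 2 0; 0 0 0 0 0 0 0"}}

```text
time_s: 28.02
eef_pos: [0.4449, 0.3085, 0.0515]
eef_rot: [0.0, 0.96, 0.279, -0.001]
wrist_force: [-4.5, -1.7, 5.5]
opening: 0.499
grasp_force: 63.3
```

Emit:
{"fn": "servo_tool", "kwargs": {"commands": "0 0 0 0 0 1 0; 0 0 0 0 0 0 0"}}

```text
time_s: 28.28
eef_pos: [0.4449, 0.3085, 0.0515]
eef_rot: [0.0, 0.96, 0.279, -0.001]
wrist_force: [-6.9, -4.0, 15.1]
opening: 0.495
grasp_force: 64.4
```

Emit:
{"fn": "servo_tool", "kwargs": {"commands": "0 0 0 0 0 0 0.65; 0 0 0 0 0 0 0.8; 0 0 0 0 0 0 1; 0 0 0 0 0 0 1; 0 0 0 0 0 -20 1"}}

```text
time_s: 28.9
eef_pos: [0.4439, 0.308, 0.0689]
eef_rot: [0.0, 0.96, 0.279, -0.002]
wrist_force: [-0.7, -0.7, 1.5]
opening: 1.0
grasp_force: 0.0
```

Emit:
{"fn": "servo_tool", "kwargs": {"commands": "0 0 0 0 0 -45 1; 0 0 0 0 0 -45 1; 0 0 0 0 0 -45 1; 0 0 0 0 0 -45 1; 0 0 0 0 40 0 1"}}

```text
time_s: 29.52
eef_pos: [0.4683, 0.2769, 0.2552]
eef_rot: [-0.0, 0.96, 0.28, 0.004]
wrist_force: [-0.7, -1.5, -0.8]
opening: 1.001
grasp_force: 0.0
```

Emit:
{"fn": "servo_tool", "kwargs": {"commands": "0 0 0 0 20 0 1; 0 0 0 0 0 0 1; 0 0 0 0 0 0 1"}}

```text
time_s: 29.9
eef_pos: [0.4768, 0.2582, 0.2494]
eef_rot: [-0.0, 0.96, 0.278, -0.001]
wrist_force: [-0.1, -0.2, 0.2]
opening: 1.004
grasp_force: 0.0
```

```bash
python3 look.py w11
```

```text
t 29.9 eef [0.4768 0.2582 0.2494] yaw 0.5651 op 1.0038716259607412
lime [396.  70.] [626.6 216.2 121.8  91.3   4.6]
orange [228. 159.] [448.1 313.9  79.2  91.   31.6]
red [216. 146.] [469.5 331.1   7.3  27.9  32.4]
red [223. 130.] [487.5 332.6   8.2  35.6  32.4]
red [428.  21.] [681.  217.5   9.7  28.6   3.6]
```

View pics/w11.png

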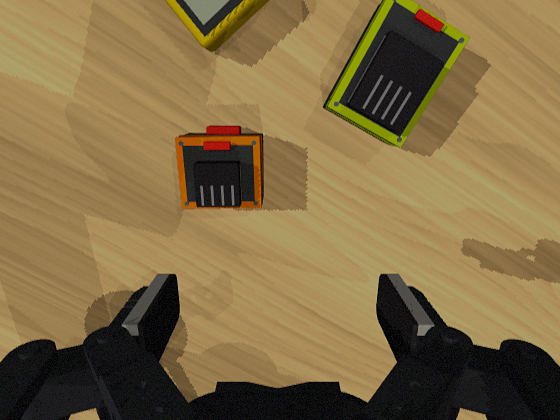

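Both packs are closed: orange at (219,172), lime at (395,70). The tongues are at the button ends and the covers look flush. One numeric check of the deck outlines, then I hand in.

```bash
python3 - <<'E'
from h import *
import pickle
c=pickle.load(open("pics/w11.pkl","rb")); ok=True
pk=dict(l=([622,218.3],.077,[[325,107],[401,146],[469,38]],[[-56,42],[-56,-42],[56,-42]]),s=([452.6,312.5],.565,[[183,209],[261,209],[263,137],[177,137]],[[-37,42],[-37,-42],[37,-42],[37,42]]))
for k,(o,a,px,ex) in pk.items():
    px=np.array(px,float); d=ray(c,px[:,0],px[:,1],.049)[:,:2]*1000-o
    e=np.c_[d@[np.cos(a),np.sin(a)],d@[-np.sin(a),np.cos(a)]]-ex; print(k,e.round(1).tolist()); ok&=bool(np.abs(e.mean(0)).max()<4.5)
print(ok)
if ok: print(hand_in())
E
```

```text
l [[-0.6, 2.8], [2.8, 1.6], [0.0, 2.0]]
s [[-1.8, -1.4], [-1.8, 0.7], [-1.6, -2.4], [-1.6, -1.8]]
True
the job is handed in; nothing more can be done
None
```

I handed the job in at about 30 s: each green board is in its own pack and each cover is on, tongue over the button. My last check put both covers within about 3 mm of the packs' measured positions; `hand_in()` returned no verdict.

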